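Fit the mast of the clock test stand

TASK

Take the aluminium mast tube with the brass cap off its parking peg and slide it, hole end down, fully home onto the spigot of the green test stand, turning it gently until the spring button pops out through the hole. Push gently, never ram or wrench it, leave the mast standing locked by itself, and do not disturb the other things on the bench.

Things in the scene. Friction and masses are not known exactly. Their poses are not given: they have to be found in the camera images.
- stand: The test stand, fixed: green foot plate 150 x 120 x 16 mm (x, y, z) with a dark upright post, 50 mm in diameter, whose flat top (the shoulder) is 60 mm above the bench. A bright steel spigot with a red spring button in its side rises from the shoulder on the same axis. Origin: centre of the underside, z up.
- shoulder (a point): Point on the stand's axis on top of the post, 60 mm above the bench; the foot of the seated mast rests here. Its axes are the stand's, not the spigot's. The spigot was clamped on by hand: its button faces somewhere within 0.75 rad either side of the stand's own +x, and no reading of that facing is given: see it or feel for it by turning the mast. The spigot does not turn.
- catch (a joint): The red spring button, 26 mm above the shoulder, 6 mm wide, reaching 22 mm from the axis. 0 = fully out, about 0.005 m = pressed in by the bore of a tube over it. Spring: 3 N at 0, 5 N at 0.005. Its upper side is a ramp, so a tube pushed down over it presses it in with about 6 to 15 N of push; its underside is square and holds a locked tube down.
- mast: The mast: aluminium tube with a brass cap on top, loose, about 280 g, outside diameter 42 mm, bore 34 mm, open below, 150 mm long in all. Origin: centre of the foot (lower end), z up along the tube. It starts upright over either of the rack's pegs. With its foot on the shoulder and its hole turned to within about 0.1 rad of the button, the button springs out through the hole.
- mast_hole (a point): Centre of the mast's one hole, 7 mm wide, 19.5 mm tall, on the mast's own +x side, 19 mm from its axis; it runs from 20.5 to 40 mm above the foot.
- rack: Light wooden parking block, fixed, 80 x 200 x 25 mm (x, y, z), with two black upright pegs 29 mm in diameter and 45 mm tall, at y = +55 and -55 mm of the block; the tubes stand over the pegs, their feet on the block 25 mm above the bench. Origin: centre of the underside.
- brass_tube: Bystander: plain brass tube, loose, 42 mm outside diameter, 105 mm long, without hole or cap, standing over the other peg. Origin: centre of its foot.
- movement: Bystander: a brass clock movement, two plates 90 x 120 mm (x, y) with wheels between, about 55 mm tall, loose on the bench. Origin: centre of the underside.
- jar: Bystander: amber glass jar with black cap, 52 mm in diameter, 70 mm tall, loose. Origin: centre of the underside.
- screwdriver: Bystander: a screwdriver lying loose on the bench, some 200 mm long, handle towards its own -x.
- spigot_tip (a point): Top of the spigot, 52 mm above the shoulder. The spigot is 32 mm in diameter for 42 mm, then tapers to 20 mm at the tip. Axes as the stand's.

How it is judged (in metres and radians):
On the way:
1. the mast is lifted clear of its peg (height (world z) of mast above 0.08 m), for 0.1 s.
At the end, for the whole second after the job is handed in: The mast stands upright (within 0.08 rad) on the spigot, its foot within 3 mm of the shoulder in height and 4 mm of its axis, the spring button out through the hole (within 1.5 mm of fully out), the mast at rest and released (z of mast in the frame of shoulder between -0.003 and 0.003 m and horizontal distance between mast and shoulder below 0.004 m and angle between mast's own z axis and vertical below 0.08 rad and value of joint catch below 0.0015 m and linear speed of mast below 0.02 m/s); the robot touches nothing.
It fails at once if the mast is rammed or wrenched against the stand, spigot or button (more than 40 N) (contact force between mast and spigot above 40 N or contact force between mast and stand above 40 N).
It fails at once if a bystander is moved more than 20 mm or tipped (distance of any of brass_tube, movement, jar, screwdriver from where it was at the start of the episode above 0.02 m or angle between any of brass_tube, jar's own z axis and vertical above 0.35 rad).
It also fails if it takes over 58 s, if anything falls off the work surface, if the arm or the gripper's body presses on something with over 40 N, if the wrist force passes 120 N, or if a joint passes its speed limit or range.

ROBOT

A 6-joint arm with a two-finger parallel gripper is mounted at the origin on the work surface. World frame = base frame: x ahead of the robot, y to its left, z up, the work surface at z = 0. Lengths are in m, angles in degrees, forces in N, time in s.
With the tool pointing down it reaches from about 0.3 to 0.75 m from the base axis. Payload 8.5 kg.
Tool frame: the origin (TCP) lies between the finger pads; the fingertips stand 17 mm ahead of it and the grasp point (between the pads) lies 2 mm behind it; z points along the fingers, y is the direction in which the jaws open and shut (so a half turn about z gives the same grasp; the last joint's range is limited). The gripper opens to 88 mm and grips with 3 to 60 N. Pads are 18 mm wide; open, the fingers measure 123 mm over their backs; the gripper's body (75 mm by 187 mm) begins 45 mm behind the grasp point.
Start: joints at [61.69, 21.807, 74.336, -0, 83.858, -12.336], TCP at [0.151, 0.529, 0.256] pointing down, gripper open.
Joint ranges: [-178.18, 178.18], [-50.72, 133.34], [12.68, 142.11], [-81.47, 261.47], [9.98, 163.14], [-165.26, 165.26]. Speed limits (degrees/s): [136.94, 136.94, 180, 180, 180, 180].

INTERFACE

Orientations are given as a 3x3 rotation matrix whose columns are the frame's x, y, z axes.
In Python, from station import ctrl gives the robot as it stands. The module is installed in compiled form; this text tells all that it offers.
- The arm moves only by the shell command python3 -m pendant 'ROWS' [OPENING]. ROWS is JSON, a list of rows, each a list of 6 numbers: the shift along the tool's x, y, z in mm, then the turn, a rotation vector about the tool's x, y, z in degrees. In form: [[tx, ty, tz, rx, ry, rz], ...]. A call has 1 to 20 rows; each row shifts and turns the pose as measured when the row begins, along the tool's axes as they then stand; what a row does not reach is not made up. A row lasts 1/10 s, in which the tool goes at most 50 mm and 8.59 degrees, less where a joint would pass 70% of its speed; a pose out of reach is approached as far as the arm can. A call with a gripper value outside its range is refused whole. OPENING is the closure, from 0 (fully open) to 1 (shut), set as the call begins (- or left out, the last holds). The fingers move at their own pace and stop on an object; the grip force is fixed at half the most. Time passes only in rows, so rows that do not move let the fingers close. It gives the time, the measured TCP pose, the force and the opening at its end, in the units of the state.
- ctrl.sense(): the state, without advancing time (a new reading comes with each control period).
- ctrl.camera(name): name is "scene" or "top" or "wrist"; returns (picture, depth): 480x640x3 uint8, red, green, blue; 480x640 float32, m along the optical axis (not along the pixel's ray), 0 where there is no reading.
- ctrl.camera_info(name): a dict with "camera_matrix" (3x3 intrinsics, pixels), "dist" ([k1, k2, p1, p2, k3] as OpenCV has them; the pictures are not rectified), "world_to_cam" (4x4, takes a point from world to camera coordinates). Camera axes: x right, y down, z forward; pixel columns grow to the right and rows downward; lengths in m; the calibration is good to about 2 mm. A picture is of the moment at which its call begins: read the wrist's pose just before it. camera_info takes no time and is no camera call; for the wrist camera it gives the pose at the moment of the call.
- ctrl.hand_in(): hands the job in, once; it reports no verdict.
The state is a dict: "clock": time; "q": joint angles; "joint_velocities": joint speeds; "tau": joint torques, N m; "ee_pos": TCP position; "ee_rot": TCP orientation; "contact_force": force on the tool from outside, world axes, zero at the start; "wrist_torque": the same for the moment, N m; "finger_gap": finger opening in m.
Only numpy, scipy, OpenCV 4.12 (cv2) and the standard library are available. Lean on these libraries where they do the work, as an engineer would, in place of code of your own. Each camera call takes 0.05 s, during which the arm holds its last target. There are 200 camera calls.

## Working session

There is one attempt and no reset: what is moved stays moved. The work goes in short steps, Python scripts to look and compute and a shell command to move; the robot and the scene stay as the last step left them, time stands still between calls to the robot, and variables do not carry over. Pictures are saved under pics/ and viewed, about 8 in all and at most 12, crops included, and the job is handed in when it is done.

```bash
mkdir -p pics; python3 - <<'E'
from station import ctrl
import cv2, numpy as np
s=ctrl.sense(); print(s)
for n in ("scene","top"):
    im,d=ctrl.camera(n); np.savez(f"pics/{n}0.npz",im=im,d=d)
    cv2.imwrite(f"pics/{n}0.png",im[:,:,::-1]); i=ctrl.camera_info(n); print(n,i)
E
```

```text
{'clock': 0.0, 'q': array([ 6.16881721e+01,  2.18397965e+01,  7.43846553e+01, -8.96789755e-04,
        8.38585954e+01, -1.23365307e+01]), 'joint_velocities': array([ 0.02526262, -0.00237214,  0.00661174,  0.03715213,  0.07435188,
        0.06299119]), 'tau': array([ 1.70869713e-03, -4.37936568e+01, -2.24551570e+01,  7.14165042e-02,
        3.53595894e-02, -8.09936250e-05]), 'ee_pos': array([0.15125793, 0.52851914, 0.25514952]), 'ee_rot': array([[-9.61380811e-01,  2.75220789e-01, -6.73728769e-04],
       [ 2.75221456e-01,  9.61379999e-01, -1.28344430e-03],
       [ 2.94478810e-04, -1.41930333e-03, -9.99998949e-01]]), 'contact_force': array([-0.4833   , -0.6664432, -0.1446991]), 'wrist_torque': array([-0.02153737,  0.00257598,  0.01931544]), 'finger_gap': 0.08798033447901815}
scene {'camera_matrix': array([[481.91695247,   0.        , 321.55088565],
       [  0.        , 481.91695247, 244.05587477],
       [  0.        ,   0.        ,   1.        ]]), 'dist': array([0.02003695, 0.        , 0.        , 0.        , 0.        ]), 'world_to_cam': array([[-0.44868355,  0.89350517,  0.01820937,  0.26788016],
       [ 0.6130662 ,  0.32255555, -0.72118496, -0.33041093],
       [-0.65025603, -0.31242028, -0.69250319,  1.40265319],
       [ 0.        ,  0.        ,  0.        ,  1.        ]])}
top {'camera_matrix': array([[622.43293247,   0.        , 312.90930996],
       [  0.        , 622.43293247, 241.3762971 ],
       [  0.        ,   0.        ,   1.        ]]), 'dist': array([-0.21241746,  0.        ,  0.        ,  0.        ,  0.        ]), 'world_to_cam': array([[-0.01704031, -0.99982334,  0.00793155,  0.0183094 ],
       [-0.99112304,  0.01584488, -0.13200023,  0.63126882],
       [ 0.13185124, -0.01011047, -0.99121795,  1.35007984],
       [ 0.        ,  0.        ,  0.        ,  1.        ]])}
```

View pics/scene0.png

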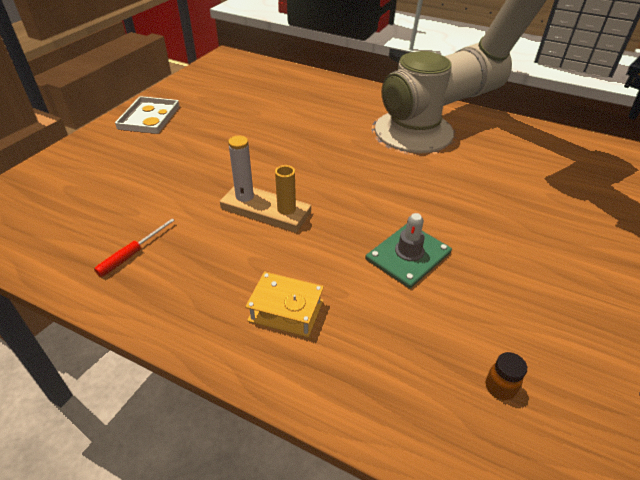

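View pics/top0.png

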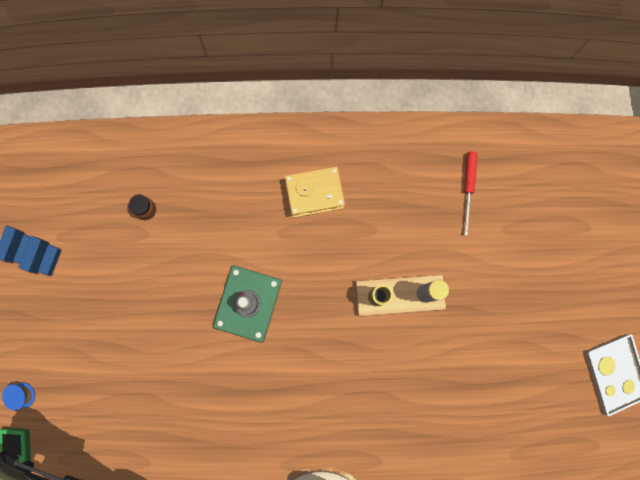

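Scene view: mast cap at (239,142) with its dark hole at (241,190), brass tube at (286,190), stand with the red button at (413,230). Top view: mast cap (439,290), spigot tip (243,302), and the green plate around it. Next I'll measure these.

```bash
cat > h.py <<'E'
import cv2, numpy as np
from station import ctrl
def rays(info,px):
    px=np.asarray(px,float).reshape(-1,1,2)
    n=cv2.undistortPoints(px,info["camera_matrix"],info["dist"]).reshape(-1,2)
    W=info["world_to_cam"];R=W[:3,:3];o=-R.T@W[:3,3]
    return o,np.c_[n,np.ones(len(n))]@R   # directions with unit depth
def onplane(info,px,z):
    o,d=rays(info,px); return o+d*((z-o[2])/d[:,2])[:,None]
def bydepth(info,px,dep):
    o,d=rays(info,px); return o+d*np.asarray(dep)[:,None]
def blobs(m,amin=5):
    n,l,s,c=cv2.connectedComponentsWithStats(m.astype(np.uint8))
    return [(l==i,s[i],c[i]) for i in range(1,n) if s[i,4]>=amin]
E
python3 - <<'E'
from h import *
np.set_printoptions(precision=4,suppress=True)
t=np.load("pics/top0.npz");s=np.load("pics/scene0.npz");it=ctrl.camera_info("top");isc=ctrl.camera_info("scene")
def hsv(a):return cv2.cvtColor(a,cv2.COLOR_RGB2HSV)
h=hsv(t["im"]); H,S,V=h[...,0],h[...,1],h[...,2]
g=(H>55)&(H<90)&(S>80)
g[:,:150]=0; g[:,350:]=0
m,st,c=max(blobs(g,50),key=lambda b:b[1][4])
cnt=max(cv2.findContours(m.astype(np.uint8),0,2)[0],key=cv2.contourArea)
P=onplane(it,cnt.reshape(-1,2),0.016)
r=cv2.minAreaRect((P[:,:2]*1000).astype(np.float32)); print("plate",r)
y=(H>18)&(H<32)&(S>110)&(V>140); y[:,:405]=0;y[:,460:]=0;y[:270]=0;y[320:]=0
for b in blobs(y,30): print("capblob",b[1],b[2],onplane(it,[b[2]],0.175))
# depth based cap
yy,xx=np.mgrid[270:325,360:465]; px=np.c_[xx.ravel(),yy.ravel()]
Q=bydepth(it,px,t["d"][270:325,360:465].ravel())
k=Q[:,2]>0.165; print("cap depth",k.sum(),Q[k].mean(0),(Q[k].min(0)+Q[k].max(0))/2)
k=(Q[:,2]>0.11)&(Q[:,2]<0.14)&(px[:,0]<400); print("brass depth",Q[k].mean(0),(Q[k].min(0)+Q[k].max(0))/2)
yy,xx=np.mgrid[280:325,225:265]; px=np.c_[xx.ravel(),yy.ravel()]
Q=bydepth(it,px,t["d"][280:325,225:265].ravel())
k=Q[:,2]>0.105; print("tip depth",k.sum(),Q[k].mean(0),(Q[k].min(0)+Q[k].max(0))/2)
# scene: hole, button
h=hsv(s["im"]); H,S,V=h[...,0],h[...,1],h[...,2]
d=(V<90); d[:,:228]=0; d[:,256:]=0; d[:175]=0;d[203:]=0
for b in blobs(d,3):
    px=np.argwhere(b[0])[:,::-1]; print("hole",b[1],b[2],bydepth(isc,px,s["d"][b[0]]).mean(0))
    o,dd=rays(isc,[b[2]]); print(o,dd)
rd=((H<8)|(H>172))&(S>150)&(V>100); rd[:,:400]=0;rd[:,428:]=0;rd[:210]=0;rd[260:]=0
for b in blobs(rd,2):
    px=np.argwhere(b[0])[:,::-1]; print("btn",b[1],b[2],bydepth(isc,px,s["d"][b[0]]).mean(0),onplane(isc,[b[2]],0.086))
im=s["im"]; a=cv2.resize(im[125:215,215:315],None,fx=4,fy=4,interpolation=2); b=cv2.resize(im[195:285,360:460],None,fx=4,fy=4,interpolation=2)
cv2.imwrite("pics/crop0.png",np.hstack([a,b])[:,:,::-1])
E
```

```text
plate ((496.1588134765625, 159.23049926757812), (114.9736328125, 144.04534912109375), 72.46907043457031)
capblob [429 279  20  21 318] [438.6541 289.5503] [[ 0.5114 -0.2435  0.175 ]]
cap depth 360 [ 0.508  -0.2277  0.2441] [ 0.4895 -0.1205  0.7933]
brass depth [ 0.5058 -0.1333  0.127 ] [ 0.5052 -0.1333  0.1227]
tip depth 144 [0.493  0.1512 0.1746] [0.4784 0.0966 0.7633]
hole [250 178   3  17  21] [250.8571 185.1905] [ 0.5104 -0.225   0.061 ]
[1.2348 0.3054 0.7282] [[-0.6593 -0.4828 -0.6071]]
hole [240 187   4   7  25] [241.48 190.12] [ 0.5273 -0.2401  0.053 ]
[1.2348 0.3054 0.7282] [[-0.6443 -0.4968 -0.6149]]
btn [411 226   4   8  20] [412.5 229.5] [0.5154 0.1587 0.0909] [[0.5098 0.1576 0.086 ]]
```

View pics/crop0.png

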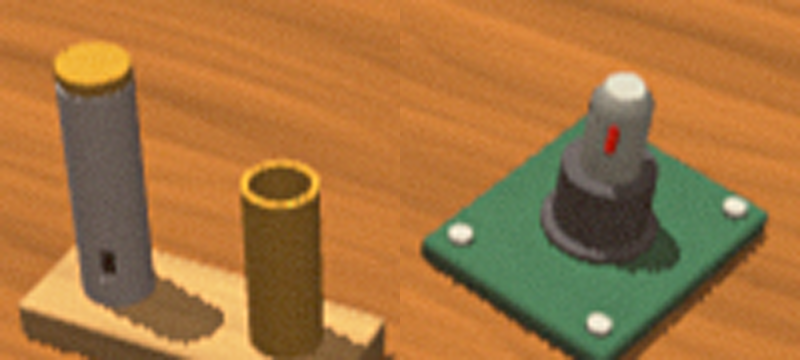

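The hole heads about 15–22° and the button about 0±6°. The stand is near (0.496, 0.159) and the mast near (0.511, -0.243). I'll check how the wrist camera is mounted so I can take closer looks.

```bash
python3 - <<'E'
from h import *
np.set_printoptions(precision=4,suppress=True)
i=ctrl.camera_info("wrist");s=ctrl.sense();T=np.eye(4);T[:3,:3]=s["ee_rot"];T[:3,3]=s["ee_pos"]
print(i["camera_matrix"],i["dist"]);print(i["world_to_cam"]@T); print(np.linalg.inv(i["world_to_cam"]@T))
E
```

```text
[[372.8448   0.     317.591 ]
 [  0.     372.8448 234.851 ]
 [  0.       0.       1.    ]] [0.009 0.    0.    0.    0.   ]
[[-0.0004  1.      0.0012  0.0006]
 [-0.9595 -0.0001 -0.2818  0.0317]
 [-0.2818 -0.0012  0.9595  0.1433]
 [ 0.      0.      0.      1.    ]]
[[-0.0004 -0.9595 -0.2818  0.0708]
 [ 1.     -0.0001 -0.0012 -0.0004]
 [ 0.0012 -0.2818  0.9595 -0.1286]
 [ 0.      0.      0.      1.    ]]
```

```bash
python3 -m pendant '[[-43,-20,3,0,0,0],[-43,-20,3,0,0,0],[-43,-20,3,0,0,0],[-43,-20,3,0,0,0],[-43,-20,3,0,0,0],[-43,-20,3,0,0,0],[-43,-20,3,0,0,0],[-43,-20,3,0,0,0],[-43,-20,3,0,0,0],[-43,-20,3,0,0,0],[-43,-20,3,0,0,0],[-43,-20,3,0,0,0]]' 0; python3 -m pendant '[[0,0,0,0,0,8.5],[0,0,0,0,0,8.5],[0,0,0,0,0,8.5],[0,0,0,0,0,8.5],[0,0,0,0,0,8.5],[0,0,0,0,0,8.5],[0,0,0,0,0,8.5],[0,0,0,0,0,8.5],[0,0,0,0,0,8.5],[0,0,0,0,0,8.5],[0,0,0,0,0,8.5],[0,0,0,0,0,8.5],[0,0,0,0,0,8.5],[0,0,0,0,0,8.5],[0,0,0,0,0,8.5],[0,0,0,0,0,8.5],[0,0,0,0,0,8.5],[0,0,0,0,0,8.5],[0,0,0,0,0,8.5]]'
```

```text
clock: 1.3
ee_pos: [0.5931, 0.145, 0.2142]
ee_rot: [[-0.964, 0.266, -0.006], [0.266, 0.964, -0.002], [0.006, -0.004, -1.0]]
contact_force: [0.6, 1.1, -0.6]
finger_gap: 0.0881
clock: 3.2
ee_pos: [0.5948, 0.1382, 0.2028]
ee_rot: [[0.999, 0.018, -0.026], [0.018, -1.0, -0.003], [-0.026, 0.003, -1.0]]
contact_force: [-0.8, -0.2, -0.0]
finger_gap: 0.0882
```

```bash
python3 -m pendant '[[0,-5,-6,0,-8,0],[0,-5,-6,0,-8,0],[0,-5,-6,0,-8,0],[0,-5,-6,0,-6,0],[0,0,0,0,0,0]]'; python3 - <<'E'
from h import *
info=ctrl.camera_info("wrist"); im,d=ctrl.camera("wrist"); np.savez("pics/w1.npz",im=im,d=d,**info); cv2.imwrite("pics/w1.png",im[:,:,::-1])
E
```

```text
clock: 3.7
ee_pos: [0.5983, 0.1588, 0.2248]
ee_rot: [[0.839, 0.013, -0.544], [0.009, -1.0, -0.011], [-0.544, 0.005, -0.839]]
contact_force: [0.3, -0.2, -0.0]
finger_gap: 0.0886
```

View pics/w1.png

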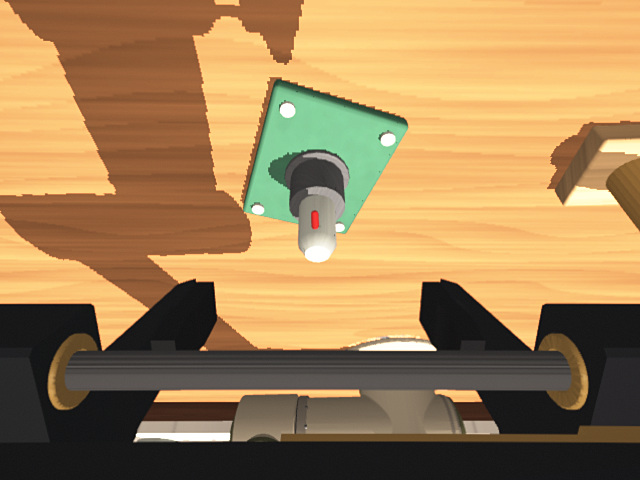

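Wrist view (upside down): button at about (315,218), spigot tip (317,255), and the plate screws (287,110), (388,139), (258,209), (339,227). Now to refine these.

```bash
python3 - <<'E'
from h import *
np.set_printoptions(precision=4,suppress=True)
w=np.load("pics/w1.npz"); im=w["im"];d=w["d"]; H,S,V=cv2.split(cv2.cvtColor(im,cv2.COLOR_RGB2HSV))
def roi(m,x0,x1,y0,y1):
    o=np.zeros_like(m);o[y0:y1,x0:x1]=m[y0:y1,x0:x1];return o
r=roi(((H<8)|(H>172))&(S>150)&(V>90),295,335,200,240)
for b in blobs(r): 
    px=np.argwhere(b[0])[:,::-1]; print("btn",b[1],b[2],onplane(w,[b[2]],0.086),np.median(bydepth(w,px,d[b[0]]),0))
g=roi((H>50)&(H<90)&(S>60),230,420,70,240)
m=max(blobs(g,500),key=lambda b:b[1][4])[0].astype(np.uint8)
# screws
wh=roi((S<40)&(V>170),240,410,90,235)
for b in blobs(wh,20): print("white",b[1],b[2],onplane(w,[b[2]],0.018))
# spigot silhouettes per row: spigot pixels gray low saturation between rows 205..240
for y in range(200,264,6):
    row=np.where((S[y,270:370]<60))[0]+270
    print(y,row.min() if len(row) else 0,row.max() if len(row) else 0,len(row))
# depth points of spigot: fit circle at heights
yy,xx=np.mgrid[150:268,270:365];px=np.c_[xx.ravel(),yy.ravel()];dd=d[150:268,270:365].ravel()
Q=bydepth(w,px,dd)
for a,b in ((.064,.072),(.072,.080),(.080,.1)):
    k=(Q[:,2]>a)&(Q[:,2]<b)&(dd>0); P=Q[k]
    A=np.c_[2*P[:,:2],np.ones(len(P))]; s=np.linalg.lstsq(A,(P[:,:2]**2).sum(1),rcond=None)[0]
    print(a,k.sum(),s[:2],np.sqrt(s[2]+s[:2]@s[:2]), "yrange",P[:,1].min(),P[:,1].max(),"xmax",np.percentile(P[:,0],98))
k=(Q[:,2]>.108)&(Q[:,2]<.118)&(dd>0);print("tip",k.sum(),np.median(Q[k],0))
k=(Q[:,2]>.057)&(Q[:,2]<.063)&(dd>0);print("shoulder",Q[k].min(0),Q[k].max(0))
# button vs top view ray for tip
t=np.load("pics/top0.npz");it=ctrl.camera_info("top")
h,s,v=cv2.split(cv2.cvtColor(t["im"],cv2.COLOR_RGB2HSV)); m=roi((s<60)&(v>150),225,265,285,320)
for b in blobs(m,5): print("top tip",b[1],b[2],onplane(it,[b[2]],.112))
E
```

```text
btn [311 211   8  18 120] [314.6167 219.4583] [[0.5093 0.1584 0.086 ]] [0.5156 0.1582 0.0917]
white [280 103  15  15 183] [287.0492 109.9344] [[0.5667 0.1812 0.018 ]]
white [381 133  15  13 153] [387.7386 139.3856] [[0.5393 0.0948 0.018 ]]
white [304 153  45  36 284] [333.412  164.4261] [[0.5115 0.141  0.018 ]]
white [308 187  37  48 691] [330.919  212.4559] [[0.4478 0.1407 0.018 ]]
white [252 205  12  10  96] [257.5625 209.2396] [[0.452  0.2176 0.018 ]]
200 290 344 55
206 290 344 55
212 291 343 46
218 295 338 36
224 299 343 37
230 299 343 45
236 299 335 37
242 299 335 37
248 300 334 35
254 305 330 26
260 309 324 16
0.064 237 [0.4971 0.1565] 0.015589298141520219 yrange 0.14058790414315886 0.17186609077103526 xmax 0.5131695020202369
0.072 248 [0.4971 0.1566] 0.015517617307833815 yrange 0.14078283682553158 0.17244028523763716 xmax 0.5132455562650658
0.08 684 [0.501  0.1569] 0.01325790695654143 yrange 0.14072854133503568 0.1723161592888795 xmax 0.5179742854138292
tip 447 [0.4999 0.1565 0.1111]
shoulder [0.48   0.1322 0.057 ] [0.5223 0.1811 0.063 ]
top tip [238 297  11  11  98] [242.9082 301.8571] [[0.4962 0.158  0.112 ]]
```

Spigot axis is about (0.4965, 0.157), with the button heading about +5° and the stand at -17.6°. Next the same view of the mast.

```bash
python3 -m pendant '[[0.5,46,-2,0,0,0],[0.5,46,-2,0,0,0],[0.5,46,-2,0,0,0],[0.5,46,-2,0,0,0],[0.5,46,-2,0,0,0],[0.5,46,-2,0,0,0],[0.5,46,-2,0,0,0],[0.5,46,-2,0,0,0],[0.5,40,-2,0,0,0],[0,0,0,0,0,0]]'; python3 - <<'E'
from h import *
np.set_printoptions(precision=4,suppress=True)
info=ctrl.camera_info("wrist"); im,d=ctrl.camera("wrist"); np.savez("pics/w2.npz",im=im,d=d,**info); cv2.imwrite("pics/w2.png",im[:,:,::-1])
yy,xx=np.mgrid[0:480:2,0:640:2];px=np.c_[xx.ravel(),yy.ravel()];dd=d[yy,xx].ravel();Q=bydepth(info,px,dd)
near=(dd>0)&(np.hypot(Q[:,0]-.511,Q[:,1]+.243)<.035)
for a,b in ((.03,.05),(.06,.09),(.09,.12),(.12,.15),(.155,.172)):
    P=Q[near&(Q[:,2]>a)&(Q[:,2]<b)]
    if len(P)<20: print(a,len(P)); continue
    s=np.linalg.lstsq(np.c_[2*P[:,:2],np.ones(len(P))],(P[:,:2]**2).sum(1),rcond=None)[0]
    print(a,len(P),s[:2],np.sqrt(s[2]+s[:2]@s[:2]))
P=Q[near&(Q[:,2]>.173)&(Q[:,2]<.18)];print("cap",len(P),P.mean(0),(P.min(0)+P.max(0))/2) if len(P) else 0
E
```

```text
clock: 4.75
ee_pos: [0.6136, -0.2649, 0.2442]
ee_rot: [[0.856, 0.027, -0.516], [0.015, -1.0, -0.028], [-0.516, 0.016, -0.856]]
contact_force: [-0.4, -0.0, -0.3]
finger_gap: 0.0882
0.03 155 [ 0.5144 -0.247 ] 0.01866746704560774
0.06 257 [ 0.5123 -0.2463] 0.020858539299092593
0.09 324 [ 0.5122 -0.2462] 0.020846253605462654
0.12 396 [ 0.5122 -0.2462] 0.02082433906958006
0.155 276 [ 0.5122 -0.2462] 0.020560648942679335
cap 354 [ 0.514  -0.2462  0.1742] [ 0.5129 -0.246   0.1742]
```

View pics/w2.png

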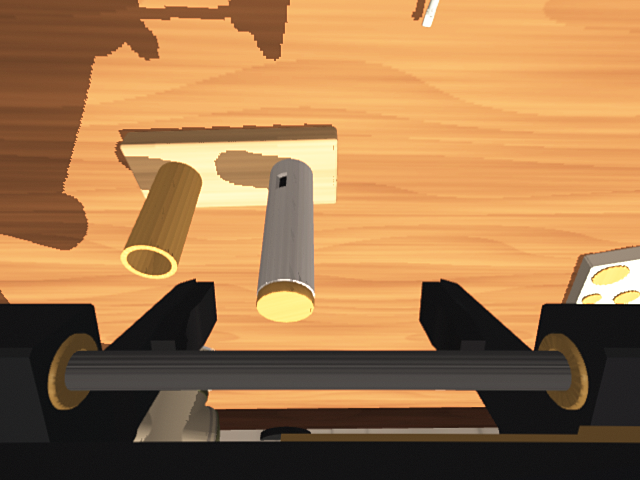

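Mast cap at (286,306), hole at (282,181). The cylinder fit puts the mast axis at (0.5122, -0.2462). Now the hole heading and the move to the grasp.

```bash
cat >> h.py <<'E'
def oncyl(info,px,c,r):
    o,d=rays(info,px); out=[]
    for v in d:
        a=v[:2]@v[:2];e=o[:2]-c;b=e@v[:2];q=e@e-r*r
        out.append(o+v*(-b-np.sqrt(b*b-a*q))/a)
    return np.array(out)
def todo(goal,heading=None):
    "shift in tool axes (mm) and rotation vector (deg) to reach goal with the tool straight down, x at heading"
    from scipy.spatial.transform import Rotation as Ro
    s=ctrl.sense();R=s["ee_rot"];print("pos",s["ee_pos"],"shift mm",R.T@(np.array(goal)-s["ee_pos"])*1000)
    h=np.deg2rad(heading) if heading is not None else np.arctan2(R[1,0],R[0,0])
    G=np.array([[np.cos(h),np.sin(h),0],[np.sin(h),-np.cos(h),0],[0,0,-1]])
    print("rot deg",np.rad2deg(Ro.from_matrix(R.T@G).as_rotvec()),"q6",s["q"][5],"F",s["contact_force"])
E
python3 - <<'E'
from h import *
np.set_printoptions(precision=4,suppress=True)
w=np.load("pics/w2.npz"); c=np.array([.5122,-.2462]); V=cv2.cvtColor(w["im"],cv2.COLOR_RGB2GRAY)
m=np.zeros((480,640),bool); m[172:192,272:294]=V[172:192,272:294]<50
for b in blobs(m,5):
    px=np.argwhere(b[0])[:,::-1]
    P=oncyl(w,[b[2],[b[1][0],b[2][1]],[b[1][0]+b[1][2],b[2][1]]],c,.021); print(b[1],b[2],P,np.rad2deg(np.arctan2(P[:,1]-c[1],P[:,0]-c[0])))
w=np.load("pics/w1.npz");c=np.array([.4970,.1566]);P=oncyl(w,[[314.6,219.5],[314.6,215],[314.6,225]],c,.0215);print("btn",P,np.rad2deg(np.arctan2(P[:,1]-c[1],P[:,0]-c[0])))
todo([.5122,-.2462,.26],0)
E
```

```text
[279 177   7  10  53] [282.4528 181.5472] [[ 0.5323 -0.2402  0.0586]
 [ 0.5311 -0.237   0.0571]
 [ 0.533  -0.2434  0.0593]] [16.5914 25.9071  7.7022]
btn [[0.5184 0.1585 0.0946]
 [0.5184 0.1585 0.0897]
 [0.5184 0.1585 0.1003]] [5.0642 5.0566 5.0732]
pos [ 0.6139 -0.2626  0.2445] shift mm [-94.8035 -19.1002  38.6824]
rot deg [ 1.3216 31.0703  1.3557] q6 52.87289969741472 F [1.3835 0.8037 0.1366]
```

```bash
python3 -m pendant '[[0,0,-2,0.3,7.8,0.3],[0,0,-2,0.3,7.8,0.3],[0,0,-2,0.3,7.8,0.3],[0,0,-2,0.3,7.6,0.3],[0,0,-1,0,0,0]]'; python3 -c "
from h import *
todo([.5122,-.2462,.25],0)"
```

```text
clock: 5.3
ee_pos: [0.6158, -0.2556, 0.2536]
ee_rot: [[1.0, 0.006, 0.025], [0.007, -1.0, -0.003], [0.025, 0.003, -1.0]]
contact_force: [-0.6, 0.9, 0.2]
finger_gap: 0.0879
pos [ 0.61582274 -0.25563975  0.25355998] shift mm [-103.61612092  -10.1161856     0.90410459]
rot deg [ 0.17307877 -1.4521327   0.37028259] q6 56.71941235524078 F [-0.57470265  0.94422801  0.24142418]
```

```bash
python3 -m pendant '[[-34,-3.3,0,0,-0.5,0.1],[-34,-3.3,0,0,-0.5,0.1],[-34,-3.3,0,0,-0.5,0.1],[0,0,0,0,0,0],[0,0,0,0,0,0]]'; python3 -c "
from h import *
todo([.5122,-.2462,.152],0)"
```

```text
clock: 5.8
ee_pos: [0.5102, -0.2408, 0.2534]
ee_rot: [[1.0, 0.01, -0.013], [0.01, -1.0, -0.006], [-0.013, 0.006, -1.0]]
contact_force: [-0.3, -1.2, 0.4]
finger_gap: 0.0881
pos [ 0.51017433 -0.24083487  0.25337831] shift mm [  3.25073024   4.78921025 101.37527431]
rot deg [0.33989326 0.72007455 0.55341838] q6 52.518892609097634 F [-0.30266821 -1.22778801  0.43758894]
```

```bash
python3 -m pendant '[[2,3,10,0.3,0.6,0.5],[1,1.5,25,0,0,0],[0,0,25,0,0,0],[0,0,0,0,0,0]]'; python3 -c "
from h import *
todo([.5122,-.2462,.152],0)"
```

```text
clock: 6.2
ee_pos: [0.517, -0.2454, 0.1897]
ee_rot: [[1.0, 0.004, -0.002], [0.004, -1.0, -0.001], [-0.002, 0.001, -1.0]]
contact_force: [-0.7, -0.2, -1.2]
finger_gap: 0.0882
pos [ 0.51698551 -0.2454412   0.18968386] shift mm [-4.72680924  0.69399568 37.69251393]
rot deg [0.07276074 0.09317894 0.20409003] q6 52.6279171409714 F [-0.66441671 -0.1507019  -1.1544371 ]
```

```bash
python3 -m pendant '[[-3.5,0.5,12,0,0,0],[0,0,12,0,0,0],[0,0,10,0,0,0],[0,0,0,0,0,0],[0,0,0,0,0,0]]'; python3 -c "
from h import *
todo([.5122,-.2462,.152],0)"
```

```text
clock: 6.7
ee_pos: [0.5166, -0.2468, 0.1548]
ee_rot: [[1.0, 0.005, -0.0], [0.005, -1.0, -0.002], [-0.0, 0.002, -1.0]]
contact_force: [-0.0, -0.0, -0.2]
finger_gap: 0.0887
pos [ 0.5166153  -0.24684971  0.15480535] shift mm [-4.41144072 -0.67719729  2.80491514]
rot deg [0.13026186 0.01398883 0.27399184] q6 52.429256620767696 F [-0.0005974  -0.04918527 -0.23191665]
```

```bash
python3 -m pendant '[[-4,-0.5,2,0,0,0],[0,0,0,0,0,0],[0,0,0,0,0,0]]'; python3 -c "
from h import *
todo([.5122,-.2462,.152],0)"; python3 -m pendant '[[0,0,0,0,0,0],[0,0,0,0,0,0],[0,0,0,0,0,0],[0,0,0,0,0,0],[0,0,0,0,0,0],[0,0,0,0,0,0],[0,0,0,0,0,0],[0,0,0,0,0,0]]' 1;  python3 -c "
from h import *
todo([.5122,-.2462,.152],0)"
```

```text
clock: 7.0
ee_pos: [0.5128, -0.2466, 0.154]
ee_rot: [[1.0, 0.005, 0.002], [0.005, -1.0, -0.004], [0.002, 0.004, -1.0]]
contact_force: [-0.1, -0.1, -0.2]
finger_gap: 0.0882
pos [ 0.51279139 -0.24661116  0.15399982] shift mm [-0.59268136 -0.42152925  1.99727311]
rot deg [ 0.21404857 -0.09561069  0.28141293] q6 52.20317140553458 F [-0.07687334 -0.12379526 -0.17186788]
clock: 7.8
ee_pos: [0.513, -0.2466, 0.1547]
ee_rot: [[1.0, 0.005, 0.003], [0.005, -1.0, -0.004], [0.003, 0.004, -1.0]]
contact_force: [-0.2, 0.1, -0.0]
finger_gap: 0.0414
pos [ 0.51295377 -0.24655198  0.15470985] shift mm [-0.75901719 -0.36690466  2.70640992]
rot deg [ 0.2374545  -0.14808223  0.28000756] q6 52.209036076267715 F [-0.24366775  0.06456608 -0.01141373]
```

```bash
python3 -m pendant '[[0,0,-8,0,0,0],[0,0,-15,0,0,0],[0,0,-20,0,0,0],[0,0,-25,0,0,0],[0,0,-25,0,0,0],[0,0,-20,0,0,0],[0,0,0,0,0,0],[0,0,0,0,0,0]]'; python3 -c "
from h import *
todo([.4970,.1566,.272],-11.5)"
```

```text
clock: 8.6
ee_pos: [0.5113, -0.2454, 0.2711]
ee_rot: [[1.0, 0.005, -0.003], [0.005, -1.0, -0.0], [-0.003, 0.0, -1.0]]
contact_force: [0.0, 0.1, -3.5]
finger_gap: 0.0415
pos [ 0.51134616 -0.24543231  0.271105  ] shift mm [ -12.4849561  -402.09425483   -0.96457541]
rot deg [ 0.03543029  0.18893007 11.76566001] q6 52.199385144015395 F [ 0.03592122  0.05403224 -3.46984034]
```

```bash
python3 -m pendant '[[0,0,-20,0,0,0],[0,0,-12,0,0,0],[0,-15,-1,0,0,0],[0,-25,-1,0,0,0],[0,-35,-1,0,0,0],[0,-40,-1,0,0,0],[0,-40,-1,0,0,0],[0,-40,-1,0,0,0],[0,-40,-1,0,0,0],[0,-40,-1,0,0,0],[0,-40,-1,0,0,0],[0,-30,0,0,0,0],[0,-20,0,0,0,0],[0,-10,0,0,0,0],[0,0,0,0,0,0],[0,0,0,0,0,0]]'; python3 -c "
from h import *
todo([.4970,.1566,.272],-11.5)"
```

```text
clock: 10.2
ee_pos: [0.4985, 0.1546, 0.2932]
ee_rot: [[0.999, 0.006, -0.04], [0.007, -1.0, 0.013], [-0.039, -0.013, -0.999]]
contact_force: [-0.8, 0.2, -4.3]
finger_gap: 0.0415
pos [0.49846311 0.15460653 0.29324761] shift mm [-0.60890672 -1.71974905 21.31308065]
rot deg [-0.52577584  2.33435007 11.88417109] q6 93.41324711829077 F [-0.81931905  0.22192976 -4.25887813]
```

```bash
python3 -m pendant '[[0,-0.5,0,-0.2,0.8,4],[0,-0.5,0,-0.2,0.8,4],[0,-0.5,0,-0.1,0.7,3.9],[0,0,0,0,0,0],[0,0,0,0,0,0]]'; python3 -c "
from h import *
todo([.4978,.1564,.265],-11.5)"
```

```text
clock: 10.7
ee_pos: [0.4987, 0.1511, 0.2917]
ee_rot: [[0.977, -0.212, -0.002], [-0.212, -0.977, -0.001], [-0.002, 0.002, -1.0]]
contact_force: [-0.1, -0.9, -2.6]
finger_gap: 0.0415
pos [0.49866376 0.15112562 0.2917473 ] shift mm [-1.9184353  -5.01480441 26.74237761]
rot deg [ 0.09259282  0.09498628 -0.74189003] q6 106.10119164440599 F [-0.0930685  -0.86444723 -2.61301647]
```

```bash
python3 -m pendant '[[-1,-3,8,0,0,-0.4],[-1,-1.5,8,0,0,0],[0,0,0,0,0,0],[0,0,0,0,0,0]]'; python3 - <<'E'
from h import *
todo([.4978,.1564,.252],-11.5)
for n in ("wrist","scene"):
    info=ctrl.camera_info(n); im,d=ctrl.camera(n); np.savez(f"pics/{n}3.npz",im=im,d=d,**info)
    if n=="wrist":a=im
    else: b=cv2.resize(im[60:300,330:500],None,fx=2,fy=2,interpolation=2)
cv2.imwrite("pics/v3.png",np.hstack([a[:,200:460],b])[:,:,::-1])
E
```

```text
clock: 11.1
ee_pos: [0.4975, 0.1553, 0.2735]
ee_rot: [[0.979, -0.203, -0.004], [-0.203, -0.979, -0.001], [-0.004, 0.002, -1.0]]
contact_force: [0.4, 0.3, -3.3]
finger_gap: 0.0411
pos [0.49753693 0.15534012 0.27351303] shift mm [ 0.12004531 -1.13602516 21.51041255]
rot deg [ 0.11902154  0.20630241 -0.20034557] q6 106.04294533906159 F [ 0.40315227  0.26107476 -3.32450697]
```

View pics/v3.png

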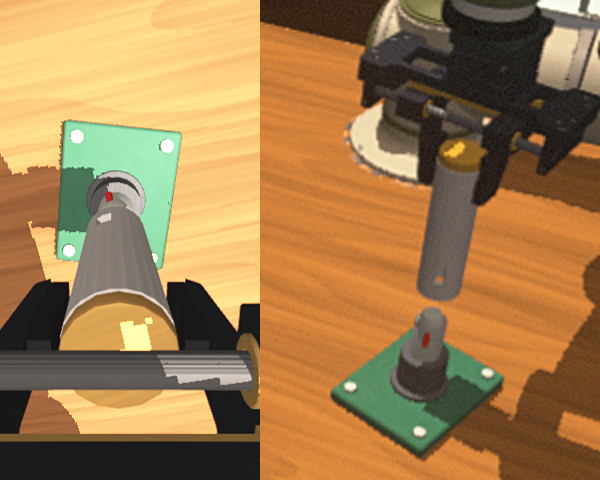

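Wrist: hole at about (304,217) full-frame, just above the button at (309,197). Scene: the mast hangs over the spigot. I'll measure the fine offset from the wrist depth.

```bash
python3 - <<'E'
from h import *
np.set_printoptions(precision=4,suppress=True)
w=np.load("pics/wrist3.npz");d=w["d"]
yy,xx=np.mgrid[0:480,0:640];px=np.c_[xx.ravel(),yy.ravel()];dd=d.ravel();Q=bydepth(w,px,dd)
near=(dd>0)&(np.hypot(Q[:,0]-.497,Q[:,1]-.1566)<.035)
def fit(P):
    s=np.linalg.lstsq(np.c_[2*P[:,:2],np.ones(len(P))],(P[:,:2]**2).sum(1),rcond=None)[0];return s[:2],np.sqrt(s[2]+s[:2]@s[:2])
for a,b in ((.150,.165),(.165,.185),(.185,.205),(.205,.225),(.22,.24)):
    P=Q[near&(Q[:,2]>a)&(Q[:,2]<b)]; print(a,len(P),*fit(P))
for a,b in ((.062,.08),(.084,.1)):
    P=Q[near&(Q[:,2]>a)&(Q[:,2]<b)]; print("spig",a,len(P),*(fit(P) if len(P)>20 else ()))
P=Q[near&(np.hypot(Q[:,0]-.497,Q[:,1]-.1566)<.027)&(Q[:,2]>.057)&(Q[:,2]<.063)];print("shoulder",len(P),fit(P[np.hypot(P[:,0]-.497,P[:,1]-.1566)>.0235]))
im=w["im"];H,S,V=cv2.split(cv2.cvtColor(im,cv2.COLOR_RGB2HSV))
r=((H<8)|(H>172))&(S>150)&(V>90);r[:,:290]=0;r[:,330:]=0;r[:180]=0;r[215:]=0
for b in blobs(r,4):
    k=b[0].ravel()&(dd>0);print("btn",b[1],b[2],np.median(Q[k],0))
cv2.imwrite("pics/c3.png",cv2.resize(im[160:260,265:365],None,fx=5,fy=5,interpolation=2)[:,:,::-1])
E
```

```text
0.15 318 [0.4971 0.1556] 0.019894020244986297
0.165 332 [0.4964 0.1558] 0.020861552574679452
0.185 538 [0.4964 0.1558] 0.021001597232680736
0.205 696 [0.4964 0.1556] 0.021003374574820485
0.22 879 [0.4964 0.1554] 0.021022779173251342
spig 0.062 90 [0.497  0.1562] 0.0157635740623813
spig 0.084 170 [0.5032 0.1559] 0.011924153621461611
shoulder 780 (array([0.4972, 0.1564]), np.float64(0.02409618224299974))
btn [305 191   8  11  61] [308.459  196.1967] [0.5151 0.1582 0.0925]
```

View pics/c3.png

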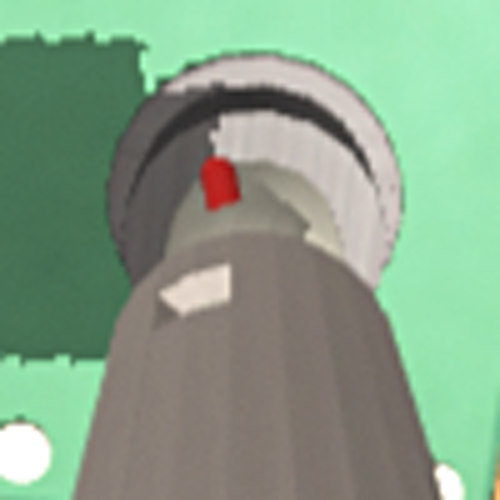

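```bash
python3 - <<'E'
from h import *
w=np.load("pics/wrist3.npz");c=np.array([.4964,.1557])
P=oncyl(w,[[304,218],[300.5,218],[311,216]],c,.021);print(P,np.rad2deg(np.arctan2(P[:,1]-c[1],P[:,0]-c[0])))
todo([.4981,.1562,.246],None)
E
python3 -m pendant '[[0.4,-0.5,9,0,0,0],[0,0,9,0,0,0],[0,0,0,0,0,0],[0,0,0,0,0,0]]';python3 -c "
from h import *
todo([.4981,.1562,.232],-11.5)"
```

```text
[[0.51714228 0.15897989 0.17589272]
 [0.51657721 0.16152068 0.17155423]
 [0.51736444 0.15447837 0.17528786]] [ 8.98555028 16.09168    -3.33494276]
pos [0.49756969 0.15535336 0.27372937] shift mm [ 0.43867584 -0.9905523  27.7262055 ]
rot deg [1.11341173e-01 1.88617035e-01 1.83267143e-04] q6 106.05506689377378 F [-0.40652828 -0.05824874 -3.18994835]
clock: 11.6
ee_pos: [0.4981, 0.1558, 0.2541]
ee_rot: [[0.979, -0.203, -0.004], [-0.203, -0.979, -0.001], [-0.003, 0.002, -1.0]]
contact_force: [0.6, 0.1, -3.5]
finger_gap: 0.0414
pos [0.49806111 0.15581333 0.25409581] shift mm [ 0.03071871 -0.42871415 22.09504526]
rot deg [ 0.10907831  0.18429239 -0.19209809] q6 106.08414730744609 F [ 0.57883666  0.13223576 -3.47748911]
```

Hole heading is about 7° against the button's 5°, and the axes agree to within 0.5 mm. Lowering gently.

```bash
python3 -m pendant '[[0,-0.2,5,0,0,0],[0,-0.1,5,0,0,0],[0,0,4,0,0,0],[0,0,0,0,0,0],[0,0,0,0,0,0]]';python3 -c "
from h import *
todo([.4981,.1562,.232],-11.5)"
```

```text
clock: 12.1
ee_pos: [0.4982, 0.1561, 0.239]
ee_rot: [[0.979, -0.203, -0.003], [-0.203, -0.979, -0.001], [-0.003, 0.002, -1.0]]
contact_force: [-0.5, 0.1, -3.1]
finger_gap: 0.0415
pos [0.49817045 0.15609318 0.23897101] shift mm [-0.07038135 -0.10353267  6.97105892]
rot deg [ 0.10825527  0.16665879 -0.19229501] q6 106.11952222617955 F [-0.45800883  0.06306157 -3.07370454]
```

```bash
python3 -m pendant '[[0,0,3,0,0,0],[0,0,3,0,0,0],[0,0,3,0,0,0],[0,0,0,0,0,0]]';python3 -c "
from h import *
todo([.4981,.1562,.1897],-11.5)"
```

```text
clock: 12.5
ee_pos: [0.4982, 0.1561, 0.2294]
ee_rot: [[0.979, -0.203, -0.003], [-0.203, -0.979, -0.001], [-0.002, 0.002, -1.0]]
contact_force: [-0.4, 0.1, -2.4]
finger_gap: 0.0415
pos [0.49824    0.15606689 0.2294242 ] shift mm [-0.07096414 -0.17112279 39.72424079]
rot deg [ 0.09951641  0.13446684 -0.19376665] q6 106.1192710571026 F [-0.39683266  0.08876955 -2.41970854]
```

```bash
for i in 1 ; do python3 -m pendant '[[0,0,3,0,0,0],[0,0,0,0,0,0]]'; python3 -m pendant '[[0,0,2.5,0,0,0],[0,0,0,0,0,0]]';python3 -m pendant '[[0,0,2,0,0,0],[0,0,0,0,0,0]]'; done | grep -v rot
```

```text
clock: 12.7
ee_pos: [0.4983, 0.1561, 0.2262]
contact_force: [0.1, 0.1, -2.8]
finger_gap: 0.0412
clock: 12.9
ee_pos: [0.4984, 0.156, 0.2236]
contact_force: [0.1, -0.3, -4.5]
finger_gap: 0.0413
clock: 13.1
ee_pos: [0.4987, 0.1559, 0.222]
contact_force: [1.0, -0.6, -5.3]
finger_gap: 0.0417
```

```bash
(python3 -m pendant '[[0,0,2,0,0,0],[0,0,0,0,0,0]]'; python3 -m pendant '[[0,0,2,0,0,0],[0,0,0,0,0,0]]';python3 -m pendant '[[0,0,2,0,0,0],[0,0,0,0,0,0]]') | grep -v rot
```

```text
clock: 13.3
ee_pos: [0.4988, 0.1558, 0.2204]
contact_force: [0.0, -0.7, -4.5]
finger_gap: 0.0415
clock: 13.5
ee_pos: [0.4989, 0.1558, 0.2186]
contact_force: [-0.6, -0.9, -3.1]
finger_gap: 0.0413
clock: 13.7
ee_pos: [0.499, 0.1557, 0.2168]
contact_force: [-1.0, -0.4, -2.2]
finger_gap: 0.0414
```

```bash
(python3 -m pendant '[[-0.3,-0.2,2,0,0,0],[0,0,0,0,0,0]]'; python3 -m pendant '[[-0.2,-0.1,2,0,0,0],[0,0,0,0,0,0]]';python3 -m pendant '[[0,0,2,0,0,0],[0,0,0,0,0,0]]'; python3 -m pendant '[[0,0,2,0,0,0],[0,0,0,0,0,0]]') | grep -v rot
```

```text
clock: 13.9
ee_pos: [0.4987, 0.1559, 0.2146]
contact_force: [0.4, -0.5, -3.1]
finger_gap: 0.0416
clock: 14.1
ee_pos: [0.4985, 0.156, 0.2121]
contact_force: [-0.1, -0.3, -3.4]
finger_gap: 0.0412
clock: 14.3
ee_pos: [0.4986, 0.156, 0.2098]
contact_force: [0.2, -0.1, -3.3]
finger_gap: 0.0414
clock: 14.5
ee_pos: [0.4986, 0.156, 0.2075]
contact_force: [0.6, -0.9, -5.1]
finger_gap: 0.0409
```

The push I expected over the button hasn't shown in the force readings, so I'll look.

```bash
python3 - <<'E'
from h import *
np.set_printoptions(precision=4,suppress=True)
w=ctrl.camera_info("wrist");im,d=ctrl.camera("wrist");s=ctrl.sense()
yy,xx=np.mgrid[0:480,0:640];px=np.c_[xx.ravel(),yy.ravel()];dd=d.ravel();Q=bydepth(w,px,dd)
near=(dd>0)&(np.hypot(Q[:,0]-.497,Q[:,1]-.1566)<.023)
P=Q[near&(Q[:,2]>.19)&(Q[:,2]<.25)]; print("cap top z",np.percentile(P[:,2],[50,80,90,95]),"tcp",s["ee_pos"])
t=np.load("pics/wrist3.npz");Q3=bydepth(t,px,t["d"].ravel());P=Q3[(np.hypot(Q3[:,0]-.497,Q3[:,1]-.156)<.023)&(Q3[:,2]>.27)&(Q3[:,2]<.32)]; print("before, tcp .2735: ",np.percentile(P[:,2],[50,80,90,95]))
i,_=ctrl.camera("scene")
cv2.imwrite("pics/v4.png",np.hstack([cv2.resize(im[130:290,250:390],(420,480)),cv2.resize(i[120:300,360:480],(320,480),interpolation=2)])[:,:,::-1])
E
```

```text
cap top z [0.2267 0.2276 0.228  0.2282] tcp [0.4986 0.156  0.2074]
before, tcp .2735:  [0.293  0.2938 0.2941 0.2943]
```

View pics/v4.png

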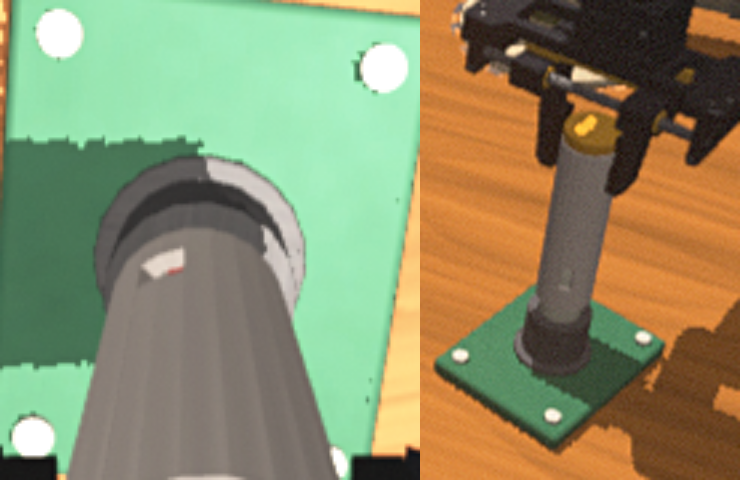

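The mast hasn't slipped (cap minus TCP is unchanged at 20.6 mm). Red shows just inside the hole, so the button is pressed in behind the wall. Carrying on down.

```bash
(python3 -m pendant '[[0,0,2.5,0,0,0],[0,0,2.5,0,0,0],[0,0,0,0,0,0]]'; python3 -m pendant '[[-0.1,-0.1,2.5,0,0,0],[0,0,2.5,0,0,0],[0,0,0,0,0,0]]';python3 -m pendant '[[0,0,2,0,0,0],[0,0,0,0,0,0]]') | grep -v rot
```

```text
clock: 14.9
ee_pos: [0.4988, 0.156, 0.2026]
contact_force: [0.4, -1.0, -2.9]
finger_gap: 0.041
clock: 15.2
ee_pos: [0.4988, 0.156, 0.1974]
contact_force: [0.7, -0.9, -2.8]
finger_gap: 0.0416
clock: 15.4
ee_pos: [0.4986, 0.1561, 0.1947]
contact_force: [0.6, -0.5, -5.9]
finger_gap: 0.0415
```

```bash
(python3 -m pendant '[[0,0,1.5,0,0,0],[0,0,0,0,0,0]]'; python3 -m pendant '[[0,0,1.2,0,0,0],[0,0,0,0,0,0]]') | grep -v rot; python3 -c "
from h import *
todo([.4981,.1562,.1897],-11.5)"
```

```text
clock: 15.6
ee_pos: [0.4984, 0.156, 0.1924]
contact_force: [0.2, -1.3, -3.7]
finger_gap: 0.0416
clock: 15.8
ee_pos: [0.4983, 0.1559, 0.1908]
contact_force: [0.5, -0.8, -3.5]
finger_gap: 0.0415
pos [0.49825005 0.15592192 0.19083742] shift mm [-0.20330367 -0.24513307  1.13672242]
rot deg [ 0.16466546  0.0015275  -0.20107802] q6 106.19289516590922 F [ 0.51482892 -0.75089391 -3.54566145]
```

```bash
(python3 -m pendant '[[0,0,0.8,0,0,0],[0,0,0,0,0,0]]'; python3 -m pendant '[[0,0,0.8,0,0,0],[0,0,0,0,0,0]]'; python3 -m pendant '[[0,0,0.8,0,0,0],[0,0,0,0,0,0]]') | grep -v rot; python3 - <<'E'
from h import *
im,d=ctrl.camera("wrist"); i,_=ctrl.camera("scene")
cv2.imwrite("pics/v5.png",np.hstack([cv2.resize(im[130:290,250:390],(420,480)),cv2.resize(i[150:300,360:480],(320,400),interpolation=2)[:480] if 0 else cv2.resize(i[140:290,365:465],(320,480),interpolation=2)])[:,:,::-1])
E
```

```text
clock: 16.0
ee_pos: [0.4983, 0.1559, 0.19]
contact_force: [0.3, -1.3, -3.5]
finger_gap: 0.0413
clock: 16.2
ee_pos: [0.4985, 0.1559, 0.1897]
contact_force: [-0.7, -0.8, -2.4]
finger_gap: 0.0414
clock: 16.4
ee_pos: [0.4988, 0.1559, 0.1897]
contact_force: [-1.5, -2.0, -2.6]
finger_gap: 0.0416
```

View pics/v5.png

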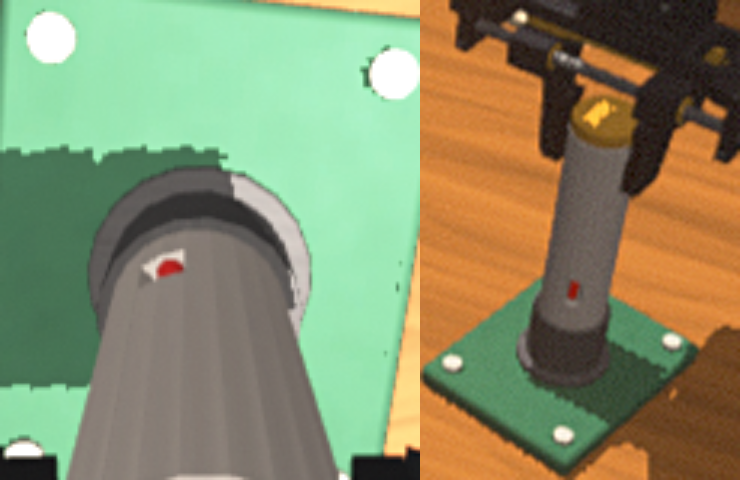

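Seated (TCP 0.1897, as predicted) and the button fills the right part of the hole. I'll check by depth how far it is out.

```bash
cat > btn.py <<'E'
from h import *
np.set_printoptions(precision=4,suppress=True)
w=ctrl.camera_info("wrist");im,d=ctrl.camera("wrist");s=ctrl.sense()
H,S,V=cv2.split(cv2.cvtColor(im,cv2.COLOR_RGB2HSV));yy,xx=np.mgrid[0:480,0:640];Q=bydepth(w,np.c_[xx.ravel(),yy.ravel()],d.ravel()).reshape(480,640,3)
sel=(d>0)&(np.hypot(Q[...,0]-.497,Q[...,1]-.1566)<.03)
P=Q[sel&(Q[...,2]>.10)&(Q[...,2]<.16)];f=np.linalg.lstsq(np.c_[2*P[:,:2],np.ones(len(P))],(P[:,:2]**2).sum(1),rcond=None)[0];c=f[:2];print("axis",c,"r",np.sqrt(f[2]+c@c))
r=((H<10)|(H>170))&(S>130)&(V>60);r[:,:290]=0;r[:,330:]=0;r[:195]=0;r[245:]=0
for b in blobs(r,4):
    B=Q[b[0]&(d>0)];rad=np.hypot(*(B[:,:2]-c).T);print("btn",b[1],b[2],"median",np.median(B,0),"radius pct",np.percentile(rad,[5,50,95]),"heading",np.rad2deg(np.arctan2(*np.median(B[:,:2]-c,0)[::-1])))
P=Q[sel&(Q[...,2]>.19)];print("cap top",np.percentile(P[P[:,2]<.23][:,2],[50,95]),s["ee_pos"],s["contact_force"],s["wrist_torque"],s["clock"])
E
python3 btn.py
```

```text
axis [0.4979 0.1559] r 0.021019685448004807
btn [303 217   8   5  31] [306.1613 218.9355] median [0.5175 0.1585 0.0885] radius pct [0.019  0.0197 0.0208] heading 7.574826724001499
cap top [0.2093 0.2178] [0.4988 0.1559 0.1897] [-0.5285 -1.6599  1.1717] [-0.3915  0.3506 -0.0458] 16.55
```

```bash
python3 -m pendant '[[-0.3,0,0.3,0,0,1.2],[0,0,0,0,0,0.8],[0,0,0,0,0,0]]'; python3 btn.py
```

```text
clock: 16.85
ee_pos: [0.4986, 0.1559, 0.1897]
ee_rot: [[0.971, -0.24, 0.003], [-0.24, -0.971, -0.003], [0.003, 0.002, -1.0]]
contact_force: [-1.3, -1.0, 1.5]
finger_gap: 0.0412
axis [0.4977 0.156 ] r 0.02103044430043433
btn [302 217   8   6  31] [305.129  219.1613] median [0.5174 0.1584 0.0885] radius pct [0.0191 0.0198 0.021 ] heading 7.155674963425436
cap top [0.2093 0.2178] [0.4986 0.1559 0.1897] [-0.2195 -0.2633  1.1946] [-0.4356  0.2652  0.0372] 16.9
```

```bash
python3 -m pendant '[[0,0,0.2,0,0,1.2],[0,0,0,0,0,0.8],[0,0,0,0,0,0]]'|grep -v gap; python3 btn.py;  python3 -m pendant '[[0,0,0.2,0,0,1.2],[0,0,0,0,0,0.8],[0,0,0,0,0,0]]'|grep -v gap; python3 btn.py
```

```text
clock: 17.2
ee_pos: [0.4986, 0.1559, 0.1897]
ee_rot: [[0.961, -0.276, 0.003], [-0.276, -0.961, -0.003], [0.004, 0.002, -1.0]]
contact_force: [-1.1, -1.6, 1.9]
axis [0.4977 0.156 ] r 0.021052732258152306
btn [301 218   8   5  29] [304.0345 219.6207] median [0.5175 0.1585 0.0884] radius pct [0.0188 0.0199 0.0211] heading 7.343255279235459
cap top [0.2093 0.2179] [0.4986 0.1559 0.1897] [-0.6327 -1.4641  1.2414] [-0.5391  0.4232  0.0792] 17.25
clock: 17.55
ee_pos: [0.4986, 0.1558, 0.1897]
ee_rot: [[0.95, -0.312, 0.003], [-0.312, -0.95, -0.004], [0.004, 0.002, -1.0]]
contact_force: [-1.2, -1.5, 2.3]
axis [0.4978 0.156 ] r 0.021018493411380717
btn [300 218   8   6  30] [303.1333 220.0333] median [0.5174 0.1584 0.0881] radius pct [0.0189 0.0198 0.0208] heading 7.0137595081096205
cap top [0.2093 0.2179] [0.4986 0.1558 0.1897] [-1.1174 -0.9617  3.1843] [-0.5164  0.4745  0.0994] 17.6
```

```bash
python3 - <<'E'
from h import *
im,d=ctrl.camera("wrist")
cv2.imwrite("pics/v6.png",cv2.resize(im[190:250,260:350],(750,500),interpolation=2)[:,:,::-1])
E
```

```text
(no output)
```

View pics/v6.png

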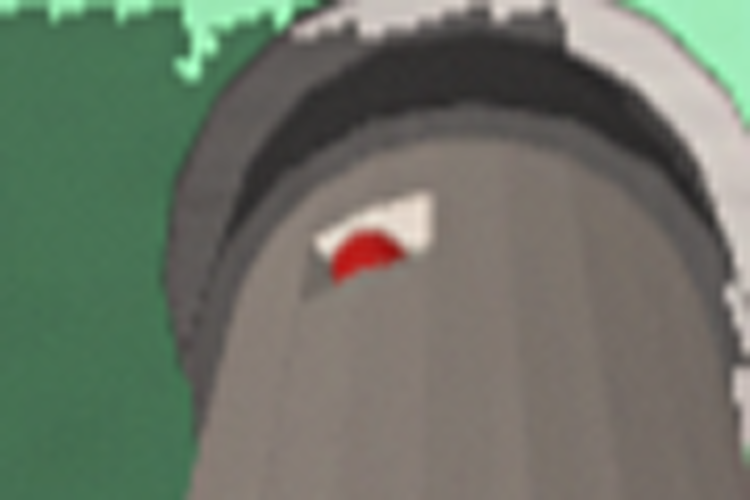

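```bash
python3 - <<'E'
from h import *
for f,(x0,x1,y0,y1) in (("w1",(295,335,200,240)),("wrist3",(290,330,180,212))):
    w=np.load(f"pics/{f}.npz");im=w["im"];d=w["d"];H,S,V=cv2.split(cv2.cvtColor(im,cv2.COLOR_RGB2HSV));yy,xx=np.mgrid[0:480,0:640];Q=bydepth(w,np.c_[xx.ravel(),yy.ravel()],d.ravel()).reshape(480,640,3)
    r=np.zeros((480,640),bool);r[y0:y1,x0:x1]=(((H<10)|(H>170))&(S>130)&(V>60))[y0:y1,x0:x1]
    B=Q[r&(d>0)];rad=np.hypot(*(B[:,:2]-[.4971,.1564]).T);k=B[:,2]<.090
    print(f,"max x",B[:,0].max(),"radius",np.percentile(rad,[5,50,95,100]),"z",B[:,2].min(),B[:,2].max(),"x95",np.percentile(B[:,0],95))
import runpy
g=runpy.run_path("btn.py");B=g["B"];print("now x95",np.percentile(B[:,0],95),B[:,0].max(),"z",B[:,2].min(),B[:,2].max())
E
```

```text
w1 max x 0.5191139469467609 radius [0.01540069 0.01845608 0.02133807 0.02208585] z 0.08308419047275017 0.09947350910252345 x95 0.5183136314035385
wrist3 max x 0.5187609060753575 radius [0.01576923 0.01835379 0.02101387 0.02180629] z 0.08579483196287546 0.09956718656257363 x95 0.5180090805053924
axis [0.4978 0.156 ] r 0.021024574482356208
btn [300 218   8   6  31] [303.0645 220.129 ] median [0.5174 0.1585 0.0883] radius pct [0.019  0.0198 0.0209] heading 7.109730190855404
cap top [0.2093 0.2179] [0.4986 0.1558 0.1897] [-0.579  -1.4361  3.0088] [-0.5457  0.4509  0.0447] 17.7
now x95 0.5185193420519596 0.5190152076934849 z 0.0866549174478698 0.10069612833741928
```

The button's outermost point is x = 0.5190, against 0.5191 when the spigot was bare. So it's fully out, and it sits central in the hole. Releasing and backing off upward.

```bash
python3 -m pendant '[[0,0,-0.4,0,0,-0.5],[0,0,0,0,0,0]]'; python3 -m pendant '[[0,0,0,0,0,0],[0,0,0,0,0,0],[0,0,0,0,0,0],[0,0,0,0,0,0],[0,0,0,0,0,0],[0,0,0,0,0,0],[0,0,0,0,0,0]]' 0; python3 -c "
from h import *
todo([.4986,.156,.29])"
```

```text
clock: 17.9
ee_pos: [0.4985, 0.1559, 0.1897]
ee_rot: [[0.953, -0.302, 0.002], [-0.302, -0.953, -0.003], [0.003, 0.002, -1.0]]
contact_force: [-0.5, -2.3, 2.7]
finger_gap: 0.0415
clock: 18.6
ee_pos: [0.4989, 0.1568, 0.1894]
ee_rot: [[0.953, -0.302, 0.003], [-0.302, -0.953, -0.001], [0.003, -0.0, -1.0]]
contact_force: [0.1, 0.5, -0.5]
finger_gap: 0.0879
pos [0.49891342 0.15676725 0.1893977 ] shift mm [   0.2801458     0.78707849 -100.60224985]
rot deg [-2.22211462e-02 -1.97658432e-01  3.83291871e-05] q6 112.09019570841075 F [ 0.1492237   0.47264846 -0.49495667]
```

```bash
python3 -m pendant '[[0,0,-10,0,0,0],[0,0,-15,0,0,0],[0,0,-20,0,0,0],[0,0,-25,0,0,0],[0,0,-25,0,0,0],[0,0,-20,0,0,0],[0,0,0,0,0,0],[0,0,0,0,0,0],[0,0,0,0,0,0]]'; python3 - <<'E'
from h import *
np.set_printoptions(precision=4,suppress=True)
w=ctrl.camera_info("wrist");im,d=ctrl.camera("wrist");yy,xx=np.mgrid[0:480,0:640];Q=bydepth(w,np.c_[xx.ravel(),yy.ravel()],d.ravel()).reshape(480,640,3)
sel=(d>0)&(np.hypot(Q[...,0]-.497,Q[...,1]-.1566)<.03)
for a,b in ((.07,.1),(.1,.14),(.14,.17),(.17,.2)):
    P=Q[sel&(Q[...,2]>a)&(Q[...,2]<b)];f=np.linalg.lstsq(np.c_[2*P[:,:2],np.ones(len(P))],(P[:,:2]**2).sum(1),rcond=None)[0];print(a,f[:2],np.sqrt(f[2]+f[:2]@f[:2]))
P=Q[sel&(Q[...,2]>.2)&(Q[...,2]<.22)];print("cap",np.median(P,0),P.mean(0))
P=Q[sel&(Q[...,2]>.057)&(Q[...,2]<.062)];r=np.hypot(*(P[:,:2]-[.4971,.1564]).T);P=P[r>.0235];f=np.linalg.lstsq(np.c_[2*P[:,:2],np.ones(len(P))],(P[:,:2]**2).sum(1),rcond=None)[0];print("shoulder",f[:2])
i,_=ctrl.camera("scene");t,_=ctrl.camera("top")
cv2.imwrite("pics/v7.png",np.hstack([cv2.resize(i[90:400,60:540],(480,310)),cv2.resize(i[140:290,365:465],(207,310),interpolation=2)])[:,:,::-1])
# bystander drift in the top view
t0=np.load("pics/top0.npz")["im"]; D=cv2.absdiff(t,t0).max(2)
for n,(x,y) in dict(brass=(381,296),movement=(315,192),jar=(141,207),screw=(469,190)).items(): print(n,(D[y-45 if n=="screw" else y-14:y+14,x-14:x+14]>50).sum())
E
```

```text
clock: 19.5
ee_pos: [0.4977, 0.1568, 0.3122]
ee_rot: [[0.953, -0.302, 0.005], [-0.302, -0.953, -0.0], [0.004, -0.001, -1.0]]
contact_force: [-0.1, 0.2, -0.2]
finger_gap: 0.0881
0.07 [0.4978 0.1564] 0.020981292400631443
0.1 [0.4979 0.1566] 0.021022557460921843
0.14 [0.4979 0.1567] 0.021046053158349853
0.17 [0.4979 0.1567] 0.02095140730254758
cap [0.4995 0.1563 0.2094] [0.4993 0.1563 0.2092]
shoulder [0.4973 0.1561]
brass 11
movement 0
jar 0
screw 0
```

View pics/v7.png

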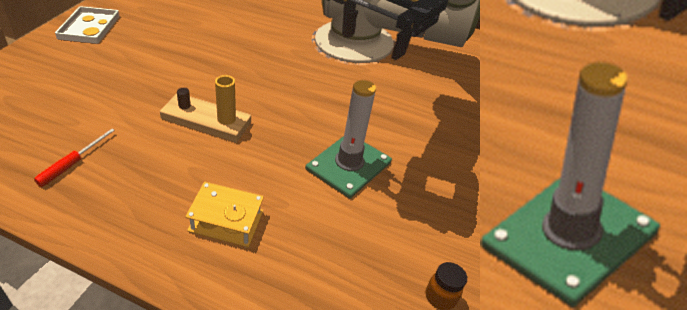

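The mast stands upright on the stand with the red button showing in its hole. The cap is at z 0.2094 (seated would be 0.210), the axis is within 1 mm, and everything else is where it was. Handing in.

```bash
python3 -c "
from station import ctrl
print(ctrl.hand_in())"
```

```text
the job is handed in; nothing more can be done
None
```

The mast is standing by itself on the green test stand, fully seated, with the red spring button out through its hole, and the job is handed in at about 19.7 s. I lifted it off its peg, turned it about 12° on the way to bring the hole to the button, and lowered it gently. Once it was seated, I turned it about 6° more to centre the hole on the button, then released it and backed away upward.

**Last checks:**
- **Seating:** the cap top measured 0.2094 m, against 0.210 m for a mast fully home. The mast axis was within about 0.8 mm of the stand's and vertical.
- **Button:** its outermost point was at x = 0.5190, the same to 0.1 mm as when the spigot was bare, so it is fully out.
- **Forces:** the highest I read was about 6 N, but I only read it at the end of each move. The 6–15 N push expected over the button never showed in those readings, so any short peak went unseen.
- **Bystanders:** the movement, jar and screwdriver showed no change from above. The brass tube differed by a few pixels, which I took to be the shadow change from the mast leaving; it looked in place.
- **Not tested:** I did not tug the mast upward to prove the lock. That it is locked rests on the pictures and depth readings.

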